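Sweep the miscut car keys into the scrap tray

TASK

Sweep the three miscut black-headed car keys along the green mat and off its open end into the red scrap tray. Only push them with the fingertips: do not pick up or carry anything. Leave the customer's yellow-headed key, the padlock and the lock cylinder where they are on the mat, and do not disturb anything else on the counter.

Things in the scene. Friction and masses are not known exactly. Their poses are not given: they have to be found in the camera images.
- scrap1: a miscut car key lying flat on the mat: black plastic head 38 x 34 x 10 mm, with a steel blade 32 mm long, 8 mm wide and 3 mm thick. It rests on the head alone and the blade stands clear of the mat at half the head's thickness. Origin: centre of the head's underside; z up; x points along the blade, whose tip lies 51 mm from the origin. The 38 mm side of the head is along x. About 25 g; it slides when pushed; one of two beside the robot-side rail, blade towards the rail
- scrap2: a miscut car key lying flat on the mat: black plastic head 38 x 34 x 10 mm, with a steel blade 32 mm long, 8 mm wide and 3 mm thick. It rests on the head alone and the blade stands clear of the mat at half the head's thickness. Origin: centre of the head's underside; z up; x points along the blade, whose tip lies 51 mm from the origin. The 38 mm side of the head is along x. About 25 g; it slides when pushed; one of two beside the robot-side rail, blade towards the rail
- scrap3: a miscut car key lying flat on the mat: black plastic head 38 x 34 x 10 mm, with a steel blade 32 mm long, 8 mm wide and 3 mm thick. It rests on the head alone and the blade stands clear of the mat at half the head's thickness. Origin: centre of the head's underside; z up; x points along the blade, whose tip lies 51 mm from the origin. The 38 mm side of the head is along x. About 25 g; it slides when pushed; the one beside the far rail, blade towards the rail
- customer_key: the customer's own key, to be left alone: same shape and frame as the black ones but with a yellow head; it lies in the middle strip of the mat, roughly along the board's y
- padlock: brass padlock, to be left alone: stands on its base in the middle strip of the mat, body 22 (x) x 42 (y) x 36 mm, steel shackle up to 65 mm high. Origin: centre of its underside
- cylinder: brass door-lock cylinder, to be left alone: stands on its flange in the middle strip of the mat, 62 mm long (y), 17 mm wide, 33 mm high. Origin: centre of its underside
- board: fixed work board with a green rubber mat, 292 mm (its x, away from the robot) by 340 mm (its y, to the robot's left). Origin: on the counter under its middle. The mat's top is 46 mm above the origin. Aluminium rails stand 8 mm above the mat along both long edges (inner faces at x = -140 and +140 mm); both ends (y = -170 and +170 mm) are open, without a lip, so that keys slide off
- scrap_tray: red scrap tray, 300 mm (x) x 130 mm (y) x 32 mm high, walls and floor 3 mm, fixed, tucked 20 mm under one open end of the board so that it catches what slides off there. Origin: centre of its underside (215 mm from the board's middle along the board's y); axes parallel to the board's. Which end it is at changes. Two brass house keys lie on its floor
- finished_tray: blue tray for finished keys at the other end of the board, 300 mm (x) x 130 mm (y) x 32 mm high, walls and floor 3 mm, fixed, tucked 20 mm under one open end of the board so that it catches what slides off there. Origin: centre of its underside (215 mm from the board's middle along the board's y); axes parallel to the board's. Which end it is at changes. Nothing is to go into it
- brush: white-handled brush lying on the counter to the right of the board, to be left alone. Origin: underside of its middle, x along it
- screwdriver: red-handled screwdriver lying on the counter to the left of the board, to be left alone. Origin: underside of its middle, x along it
- blank_box: cardboard box of key blanks, 60 x 90 x 40 mm, on the counter to the left of the board, to be left alone. Origin: centre of its underside
Not all that is in view belongs to the job. Leave any orange look-alike of the scrap2 alone. Leave any pink look-alike of the scrap1 alone.

How it is judged (in metres and radians):
At the end, for the whole second after the job is handed in: All three black-headed keys lie at rest in the red scrap tray (head centre within its walls and less than 40 mm above the counter); the yellow-headed key, padlock and lock cylinder are within 10 mm of where they started, and the brush, screwdriver and box within 20 mm (x of scrap1 in the frame of scrap_tray between -0.15 and 0.15 m and y of scrap1 in the frame of scrap_tray between -0.065 and 0.065 m and z of each of scrap1, scrap2, scrap3 in the frame of scrap_tray below 0.04 m and linear speed of each of scrap1, scrap2, scrap3 below 0.02 m/s and x of scrap2 in the frame of scrap_tray between -0.15 and 0.15 m and y of scrap2 in the frame of scrap_tray between -0.065 and 0.065 m and x of scrap3 in the frame of scrap_tray between -0.15 and 0.15 m and y of scrap3 in the frame of scrap_tray between -0.065 and 0.065 m and distance of each of customer_key, padlock, cylinder from where it was at the start of the episode below 0.01 m and distance of each of brush, screwdriver, blank_box from where it was at the start of the episode below 0.02 m); the robot touches nothing.
It fails at once if a key to be scrapped is lifted more than 20 mm off the mat (height (world z) of any of scrap1, scrap2, scrap3 above 0.066 m).
It fails at once if the customer's key, the padlock or the lock cylinder is moved more than 10 mm (distance of any of customer_key, padlock, cylinder from where it was at the start of the episode above 0.01 m).
It fails at once if the brush, screwdriver or box of blanks is moved more than 20 mm (distance of any of brush, screwdriver, blank_box from where it was at the start of the episode above 0.02 m).
It also fails if it takes over 54 s, if anything falls off the work surface, if the arm or the gripper's body presses on something with over 40 N, if the wrist force passes 120 N, or if a joint passes its speed limit or range.

ROBOT

A 6-joint arm with a two-finger parallel gripper is mounted at the origin on the work surface. World frame = base frame: x ahead of the robot, y to its left, z up, the work surface at z = 0. Lengths are in mm, angles in rad, forces in N, time in s.
With the tool pointing down it reaches from about 275 to 750 mm from the base axis. Payload 10.2 kg.
Tool frame: the origin (TCP) lies midway between the tips of the shut fingers; the grasp point (between the pads) lies 19 mm behind it; x points along the fingers, y is the direction in which the jaws open and shut, and the axes are right-handed (so a half turn about x gives the same grasp; the last joint's range is limited). The gripper opens to 85 mm and grips with 20 to 120 N. Pads are 22 mm wide; open, the fingers measure 114 mm over their backs; the gripper's body (76 mm by 85 mm) begins 54 mm behind the grasp point. The pads swing forward as they close: fully open they stand 13 mm farther back than shut.
Start: joints at [-1.432, 0.313, 1.498, -0, 1.331, -0.223], TCP at [185.816, -491.023, 231.294] pointing down, gripper open.
Joint ranges: [-2.94, 2.94], [-0.97, 2.17], [0.19, 2.56], [-1.23, 4.37], [0.02, 3.11], [-2.88, 2.88]. Speed limits (rad/s): [2.39, 2.39, 3.01, 3.14, 3.14, 3.14].

INTERFACE

Orientations are given as a unit quaternion [w, x, y, z].
In Python, from rig import sense, capture, get_calibration, finish_job gives the robot as it stands.
- The arm moves only by the tool jog_arm, never from a script. Its argument "increments" is a list of rows, each an object of numbers: "rx", "ry", "rz": the turn, a rotation vector about the tool's x, y, z in rad; "x", "y", "z": the shift along the tool's x, y, z in mm; "hand": the finger opening in mm, from 0 to 85.4. A call has 1 to 5 rows; each row shifts and turns the commanded pose from where the row before left it, along the tool's axes as they then stand; what a row does not reach is not made up. A row lasts 1/8 s, in which the tool goes at most 62.5 mm and 10.7 degrees, less where a joint would pass 70% of its speed; a pose out of reach is approached as far as the arm can. A call with a gripper value outside its range is refused whole. The fingers move at their own pace and stop on an object; "force" is the grip in N (left out, the last holds). Time passes only in rows, so rows that do not move let the fingers close. It gives the time, the measured TCP pose, the force and the opening at its end, in the units of the state.
- sense(): the state, without advancing time (a new reading comes with each control period).
- capture(name): name is "scene" or "top" or "wrist"; returns the picture (420x560x3 uint8, red, green, blue); there is no depth.
- get_calibration(name): a dict with "camera_matrix" (3x3 intrinsics, pixels), "R" (3x3) and "t" (3): a world point X has camera coordinates R X + t; the wrist camera has in their place "T_tool_cam" (4x4, takes a point from camera to tool coordinates, whose origin is the TCP and whose axes are the tool frame's). Camera axes: x right, y down, z forward; pixel columns grow to the right and rows downward; lengths in mm; the calibration is good to about 2 mm. A picture is of the moment at which its call begins: read the wrist's pose just before it. get_calibration takes no time and is no camera call.
- finish_job(): hands the job in, once; it reports no verdict.
The state is a dict: "time_s": time; "joints": joint angles; "dq": joint speeds; "tau": joint torques, N m; "eef_pos": TCP position; "ee_rot": TCP orientation; "force": force on the tool from outside, world axes, zero at the start; "wrist_torque": the same for the moment, N m; "grip_width": opening from 0.0 (shut) to 1.0 (fully open).
Only numpy, scipy, OpenCV 4.12 (cv2) and the standard library are available. Lean on these libraries where they do the work, as an engineer would, in place of code of your own. Each camera call takes 0.05 s, during which the arm holds its last target.

## Working session

There is one attempt and no reset: what is moved stays moved. The work goes in short steps, Python scripts to look and compute and a tool call to move; the robot and the scene stay as the last step left them, time stands still between calls to the robot, and variables do not carry over. Pictures are saved under pics/ and viewed, and the job is handed in when it is done.

Besides the shell and the picture viewer there is one more tool, called after "Call:" by a JSON object that holds its "fn" and its "kwargs". jog_arm: Moves the arm, as the interface text tells. Its arguments: {"type":"object","properties":{"increments":{"type":"array","items":{"type":"object","properties":{"rx":{"type":"number"},"ry":{"type":"number"},"rz":{"type":"number"},"x":{"type":"number"},"y":{"type":"number"},"z":{"type":"number"},"hand":{"type":"number"}}}},"force":{"type":"number"}},"required":["increments"]}

```bash
mkdir -p pics
python3 - <<'E'
from rig import *
import cv2,json
s=sense();print(s)
for n in ("scene","top"):
    im=capture(n);cv2.imwrite(f"pics/{n}0.png",im[:,:,::-1]);c=get_calibration(n);print(n,c)
print(get_calibration("wrist"))
E
```

```text
{'time_s': 0.0, 'joints': array([-1.43239976e+00,  3.13507272e-01,  1.49846263e+00, -5.72045803e-07,
        1.33099779e+00, -2.23374376e-01]), 'dq': array([ 0.00031937,  0.00011638,  0.00115991,  0.00118891, -0.00076467,
        0.00019733]), 'tau': array([-1.20981902e-03, -4.12269759e+01, -2.59738719e+01, -2.22146587e-04,
        4.20605953e-03, -9.22429450e-06]), 'eef_pos': array([ 185.77747797, -490.74850525,  230.69615647]), 'ee_rot': array([ 0.12672328,  0.69559046,  0.12769472, -0.69554955]), 'force': array([ 1.40678583, -0.56202608,  0.08843647]), 'wrist_torque': array([ 0.02207733,  0.03412965, -0.03532684]), 'grip_width': 1.0016945878210812}
scene {'camera_matrix': array([[539.67882306,   0.        , 284.73752662],
       [  0.        , 539.67882306, 216.15991611],
       [  0.        ,   0.        ,   1.        ]]), 'R': array([[ 0.31965959,  0.94745426,  0.01217267],
       [ 0.79548431, -0.26136274, -0.54671219],
       [-0.51480332,  0.18444496, -0.83723211]]), 't': array([-148.21282187, -338.17627916, 1943.85944986])}
top {'camera_matrix': array([[418.87579179,   0.   
[... 164 characters left out ...]
 -0.00463348],
       [-0.99244555, -0.01327804, -0.12196527],
       [ 0.12189057,  0.00629954, -0.99252355]]), 't': array([  -2.08900051,  486.14076175, 1129.57203181])}
{'camera_matrix': array([[319.71689435,   0.        , 273.85373496],
       [  0.        , 319.71689435, 206.94744053],
       [  0.        ,   0.        ,   1.        ]]), 'T_tool_cam': array([[ 4.25214024e-04, -2.62153375e-01,  9.65026128e-01,
        -1.43478396e+02],
       [ 9.99999895e-01,  2.78767191e-04, -3.64896046e-04,
         8.60393032e-01],
       [-1.73358893e-04,  9.65026181e-01,  2.62153466e-01,
        -6.59609792e+01],
       [ 0.00000000e+00,  0.00000000e+00,  0.00000000e+00,
         1.00000000e+00]])}
```

View pics/scene0.png

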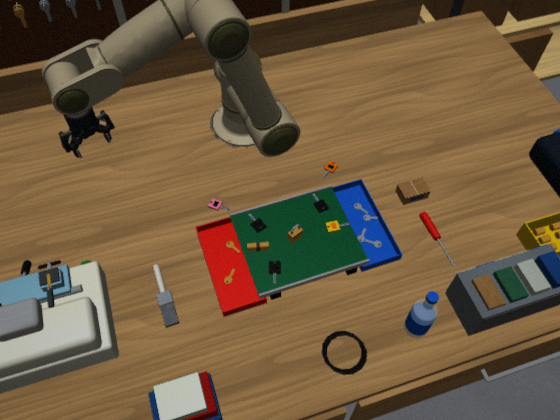

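View pics/top0.png

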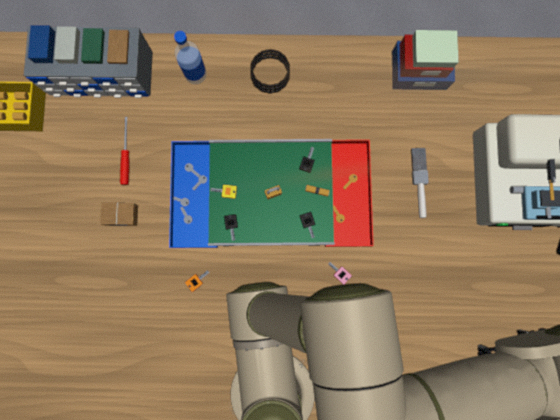

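```bash
python3 - <<'E'
import cv2
im=cv2.imread("pics/top0.png")[130:260,160:385];cv2.imwrite("pics/topc.png",cv2.resize(im,None,fx=3.5,fy=3.5,interpolation=cv2.INTER_CUBIC))
im=cv2.imread("pics/scene0.png")[170:320,190:410];cv2.imwrite("pics/scenec.png",cv2.resize(im,None,fx=3.5,fy=3.5,interpolation=cv2.INTER_CUBIC))
E
cat > h.py <<'E'
import numpy as np,cv2
from rig import *
def px2w(n,u,v,z):
    c=get_calibration(n);K=np.array(c["camera_matrix"]);R=np.array(c["R"]);t=np.array(c["t"])
    d=R.T@np.linalg.inv(K)@[u,v,1];o=-R.T@t
    return o+d*(z-o[2])/d[2]
def proj(n,X):
    c=get_calibration(n);K=np.array(c["camera_matrix"]);p=K@(np.array(c["R"])@X+np.array(c["t"]));return p[:2]/p[2]
def tri(pt,ps):
    c=[(get_calibration(n)) for n in("top","scene")]
    P=[np.array(k["camera_matrix"])@np.c_[k["R"],k["t"]] for k in c]
    X=cv2.triangulatePoints(P[0],P[1],np.array(pt,float).reshape(2,1),np.array(ps,float).reshape(2,1));return (X[:3]/X[3]).ravel()
E
```

```text
(no output)
```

View pics/topc.png

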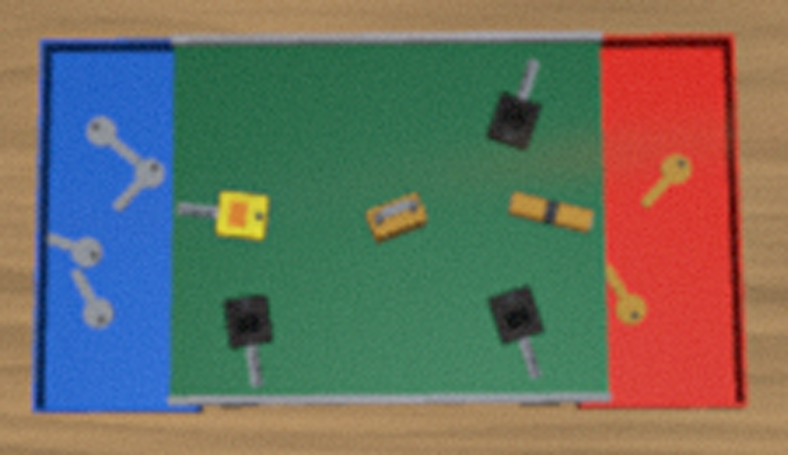

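View pics/scenec.png

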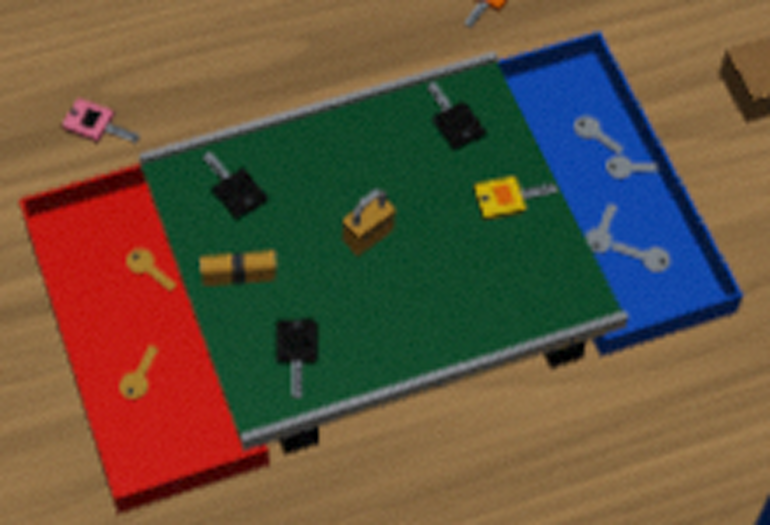

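Run:
```python
from h import *
np.set_printoptions(precision=1,suppress=True)
T=lambda p:(160+(p[0]+.5)/3.5-.5,130+(p[1]+.5)/3.5-.5); S=lambda p:(190+(p[0]+.5)/3.5-.5,170+(p[1]+.5)/3.5-.5)
for n,t,s in [("A",(248,321),(459,125)),("B",(516,314),(240,193)),("C",(514,120),(297,340)),("yel",(242,215),(500,196)),("cyl",(551,211),(238,265)),("padshackle",(397,211),(369,203))]:
    print(n,tri(T(t),S(s)))
z=56
for n,p,z in [("A",(248,321),56),("Atip",(257,385),51),("B",(516,314),56),("Btip",(535,375),51),("C",(514,120),56),("Ctip",(533,62),51),("yel",(242,215),56),("yeltip",(180,209),51),("padL",(372,228),82),("padR",(424,208),82),("cylL",(512,203),79),("cylR",(593,218),79),
 ("rfl",(174,43),54),("rfr",(601,41),54),("rnr",(608,398),54),("rnl",(170,400),54),("red tr far",(735,36),32),("red near",(745,406),32)]:
    print(n,px2w("top",*T(p),z))
for n,p,z in [("A",(459,125),56),("B",(240,193),56),("C",(297,340),56),("Ctip",(297,395),51),("rnr",(143,156),54),("rfr",(243,437),54),("rnl",(495,57),54),("rfl",(626,317),54)]:
    print("scene",n,px2w("scene",*S(p),z))
```

```text
A [458.4 119.2  53. ]
B [466.5 -87.7  54.2]
C [619.4 -85.4  55.3]
yel [541.  125.9  55.5]
cyl [ 544.5 -112.9   71.1]
padshackle [537.8   5.   99.9]
A [457.7 117.8  56. ]
Atip [408.8 110.1  51. ]
B [466.  -88.7  56. ]
Btip [ 419.4 -103.9   51. ]
C [618.8 -86.6  56. ]
Ctip [ 667.1 -101.8   51. ]
yel [540.5 124.7  56. ]
yeltip [545.5 173.9  51. ]
padL [527.3  22.8  82. ]
padR [543.2 -16.5  82. ]
cylL [548.5 -83.6  79. ]
cylR [ 537.7 -145.3   79. ]
rfl [678.1 182.4  54. ]
rfr [ 684.  -155.2   54. ]
rnr [ 402.4 -159.6   54. ]
rnl [396.2 176.3  54. ]
red tr far [ 696.1 -266.    32. ]
red near [ 398.7 -269.6   32. ]
scene A [460.4 119.   56. ]
scene B [467.9 -87.2  56. ]
scene C [620.  -84.7  56. ]
scene Ctip [665.5 -99.6  51. ]
scene rnr [ 403.2 -156.6   54. ]
scene rfr [ 688.7 -152.7   54. ]
scene rnl [399.  177.5  54. ]
scene rfl [684.7 183.6  54. ]
```

Run:
```python
from h import *
from scipy.spatial.transform import Rotation as R
np.set_printoptions(precision=3,suppress=True)
s=sense();q=s["ee_rot"];r=R.from_quat([*q[1:],q[0]]);print(r.as_matrix())
for Y in ([1,0,0],[-1,0,0]):
    x=np.array([0,0,-1]);Y=np.array(Y);M=np.c_[x,Y,np.cross(x,Y)]
    print(M,(r.inv()*R.from_matrix(M)).as_rotvec())
```

```text
[[-0.     0.354 -0.935]
 [ 0.001 -0.935 -0.354]
 [-1.    -0.001 -0.   ]]
[[ 0  1  0]
 [ 0  0 -1]
 [-1  0  0]] [-1.209 -0.001  0.001]
[[ 0 -1  0]
 [ 0  0  1]
 [-1  0  0]] [1.933 0.001 0.001]
```

Call:
{"fn": "jog_arm", "kwargs": {"increments": [{"rx": -0.18, "hand": 20}, {"rx": -0.18, "hand": 20}, {"rx": -0.18, "hand": 20}, {"rx": -0.18, "hand": 20}, {"rx": -0.18, "hand": 20}], "force": 40}}

```text
schema error: expected keys rx, ry, rz, x, y, z, hand
```

Call:
{"fn": "jog_arm", "kwargs": {"increments": [{"rx": -0.18, "hand": 20}, {"rx": -0.129, "hand": 20}, {"y": 40, "z": -40}, {"y": 40, "z": -45}, {"y": 40, "z": -45}]}}

```text
schema error: expected keys rx, ry, rz, x, y, z, hand
```

Call:
{"fn": "jog_arm", "kwargs": {"increments": [{"y": 35, "z": -45}, {"y": 35, "z": -45}, {"y": 30, "z": -45}, {"y": 30, "z": -45}, {"y": 15, "z": -40}]}}

```text
schema error: expected keys rx, ry, rz, x, y, z, hand
```

All keys are required in each row.

Call:
{"fn": "jog_arm", "kwargs": {"increments": [{"rx": -0.18, "ry": 0, "rz": 0, "x": 0, "y": 0, "z": 0, "hand": 20}, {"rx": -0.18, "ry": 0, "rz": 0, "x": 0, "y": 0, "z": 0, "hand": 20}, {"rx": -0.18, "ry": 0, "rz": 0, "x": 0, "y": 0, "z": 0, "hand": 20}, {"rx": -0.18, "ry": 0, "rz": 0, "x": 0, "y": 0, "z": 0, "hand": 20}, {"rx": -0.18, "ry": 0, "rz": 0, "x": 0, "y": 0, "z": 0, "hand": 20}], "force": 40}}

```text
time_s: 0.72
eef_pos: [185.8, -490.8, 230.9]
ee_rot: [0.419, 0.57, 0.419, -0.57]
force: [-0.4, -0.3, -0.1]
grip_width: 0.235
```

Call:
{"fn": "jog_arm", "kwargs": {"increments": [{"rx": -0.18, "ry": 0, "rz": 0, "x": 0, "y": 0, "z": 0, "hand": 20}, {"rx": -0.129, "ry": 0, "rz": 0, "x": 0, "y": 0, "z": 0, "hand": 20}, {"rx": 0, "ry": 0, "rz": 0, "x": 0, "y": 40, "z": -40, "hand": 20}, {"rx": 0, "ry": 0, "rz": 0, "x": 0, "y": 40, "z": -40, "hand": 20}, {"rx": 0, "ry": 0, "rz": 0, "x": 0, "y": 40, "z": -40, "hand": 20}]}}

```text
time_s: 1.35
eef_pos: [306.7, -369.6, 231.1]
ee_rot: [0.5, 0.5, 0.5, -0.5]
force: [1.0, -1.1, 0.6]
grip_width: 0.238
```

Call:
{"fn": "jog_arm", "kwargs": {"increments": [{"rx": 0, "ry": 0, "rz": 0, "x": 0, "y": 25, "z": -45, "hand": 20}, {"rx": 0, "ry": 0, "rz": 0, "x": 0, "y": 25, "z": -45, "hand": 20}, {"rx": 0, "ry": 0, "rz": 0, "x": 0, "y": 25, "z": -45, "hand": 20}, {"rx": 0, "ry": 0, "rz": 0, "x": 0, "y": 25, "z": -45, "hand": 20}, {"rx": 0, "ry": 0, "rz": 0, "x": 0, "y": 25, "z": -45, "hand": 20}]}}

```text
time_s: 1.98
eef_pos: [431.3, -144.4, 231.2]
ee_rot: [-0.5, -0.5, -0.5, 0.5]
force: [-0.1, -0.4, -0.1]
grip_width: 0.233
```

Call:
{"fn": "jog_arm", "kwargs": {"increments": [{"rx": 0, "ry": 0, "rz": 0, "x": 0, "y": 20, "z": -45, "hand": 20}, {"rx": 0, "ry": 0, "rz": 0, "x": 0, "y": 15, "z": -45, "hand": 20}, {"rx": 0, "ry": 0, "rz": 0, "x": 0, "y": 0, "z": -18, "hand": 20}, {"rx": 0, "ry": 0, "rz": 0, "x": 40, "y": 0, "z": 0, "hand": 20}, {"rx": 0, "ry": 0, "rz": 0, "x": 40, "y": 0, "z": 0, "hand": 20}]}}

```text
time_s: 2.6
eef_pos: [465.5, -38.3, 150.4]
ee_rot: [0.5, 0.5, 0.5, -0.5]
force: [0.9, -0.0, -0.5]
grip_width: 0.236
```

Check with the cameras where the fingers are relative to the keys.

Run:
```python
from h import *
im=capture("wrist");cv2.imwrite("pics/w1.png",im[:,:,::-1])
s=sense();q=s["ee_rot"]
from scipy.spatial.transform import Rotation as R
r=R.from_quat([*q[1:],q[0]]).as_matrix();c=get_calibration("wrist");T=np.array(c["T_tool_cam"]);K=np.array(c["camera_matrix"])
W=np.eye(4);W[:3,:3]=r;W[:3,3]=s["eef_pos"];Wc=W@T;Ci=np.linalg.inv(Wc)
for X in ([466.5,-88,56],[419.5,-103.5,51],[542,-113,79]):
    p=K@(Ci@[*X,1])[:3];print(X,p[:2]/p[2])
np.savez("w1.npz",Wc=Wc,K=K)
```

```text
[466.5, -88, 56] [279.12600595 270.73396111]
[419.5, -103.5, 51] [222.14995775 284.96223787]
[542, -113, 79] [380.29097186 315.51455249]
```

View pics/w1.png

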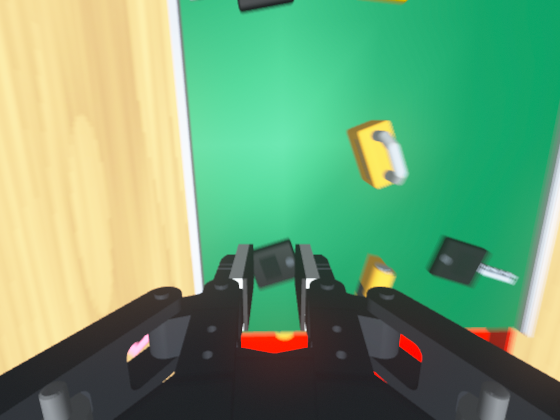

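Call:
{"fn": "jog_arm", "kwargs": {"increments": [{"rx": 0, "ry": 0, "rz": 0, "x": 40, "y": 2, "z": 0, "hand": 20}, {"rx": 0, "ry": 0, "rz": 0, "x": 40, "y": 0, "z": 0, "hand": 20}, {"rx": 0, "ry": 0, "rz": 0, "x": 17, "y": 0, "z": 0, "hand": 20}, {"rx": 0, "ry": 0, "rz": 0, "x": 2, "y": 0, "z": 0, "hand": 20}, {"rx": 0, "ry": 0, "rz": 0, "x": 0, "y": 0, "z": 0, "hand": 20}]}}

```text
time_s: 3.28
eef_pos: [468.3, -38.5, 53.3]
ee_rot: [0.5, 0.5, 0.5, -0.5]
force: [0.3, 0.1, -0.4]
grip_width: 0.236
```

Call:
{"fn": "jog_arm", "kwargs": {"increments": [{"rx": 0, "ry": 0, "rz": 0, "x": 1, "y": 0, "z": 0, "hand": 20}, {"rx": 0, "ry": 0, "rz": 0, "x": 1, "y": 0, "z": 0, "hand": 20}]}}

```text
time_s: 3.52
eef_pos: [468.1, -38.1, 50.8]
ee_rot: [0.5, 0.5, 0.5, -0.5]
force: [0.3, 0.1, -0.8]
grip_width: 0.232
```

Run:
```python
from h import *
im=capture("scene")[:,:,::-1];cv2.imwrite("pics/s2.png",cv2.resize(im[170:320,190:410],None,fx=3.5,fy=3.5,interpolation=cv2.INTER_CUBIC))
s=sense();print(s["force"],s["eef_pos"])
```

```text
[-0.44242594 -0.6403057   0.34970167] [467.93383911 -38.07314335  50.55405134]
```

View pics/s2.png

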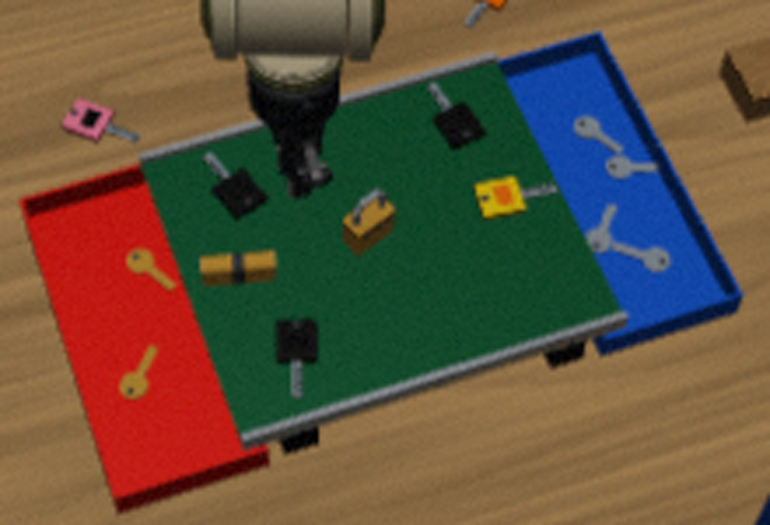

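Call:
{"fn": "jog_arm", "kwargs": {"increments": [{"rx": 0, "ry": 0, "rz": 0, "x": 2, "y": 0, "z": 0, "hand": 20}, {"rx": 0, "ry": 0, "rz": 0, "x": 1, "y": 0, "z": 0, "hand": 20}, {"rx": 0, "ry": 0, "rz": 0, "x": 0, "y": 0, "z": 0, "hand": 20}]}}

```text
time_s: 3.95
eef_pos: [467.8, -38.0, 47.2]
ee_rot: [0.5, 0.5, 0.5, -0.5]
force: [0.8, 0.0, -0.4]
grip_width: 0.229
```

Call:
{"fn": "jog_arm", "kwargs": {"increments": [{"rx": 0, "ry": 0, "rz": 0, "x": 1.5, "y": 0, "z": 0, "hand": 20}, {"rx": 0, "ry": 0, "rz": 0, "x": 0, "y": 0, "z": 0, "hand": 20}]}}

```text
time_s: 4.2
eef_pos: [467.9, -38.0, 46.2]
ee_rot: [0.5, 0.5, 0.5, -0.5]
force: [-1.7, 1.1, 6.5]
grip_width: 0.232
```

Call:
{"fn": "jog_arm", "kwargs": {"increments": [{"rx": 0, "ry": 0, "rz": 0, "x": 0, "y": 0, "z": 8, "hand": 20}, {"rx": 0, "ry": 0, "rz": 0, "x": 0, "y": 0, "z": 8, "hand": 20}, {"rx": 0, "ry": 0, "rz": 0, "x": 0, "y": 0, "z": 8, "hand": 20}, {"rx": 0, "ry": 0, "rz": 0, "x": 0, "y": 0, "z": 8, "hand": 20}, {"rx": 0, "ry": 0, "rz": 0, "x": 0, "y": 0, "z": 8, "hand": 20}]}}

```text
time_s: 4.82
eef_pos: [468.1, -77.9, 46.2]
ee_rot: [0.5, 0.5, 0.5, -0.5]
force: [0.1, 4.1, 5.1]
grip_width: 0.239
```

Run:
```python
from h import *
im=capture("scene")[:,:,::-1];cv2.imwrite("pics/s3.png",cv2.resize(im[170:320,190:410],None,fx=3.5,fy=3.5,interpolation=cv2.INTER_CUBIC))
s=sense();print(s["force"],s["eef_pos"])
```

```text
[-0.5897413  -0.10860365  4.95401068] [468.14452645 -78.70422269  46.16865091]
```

View pics/s3.png

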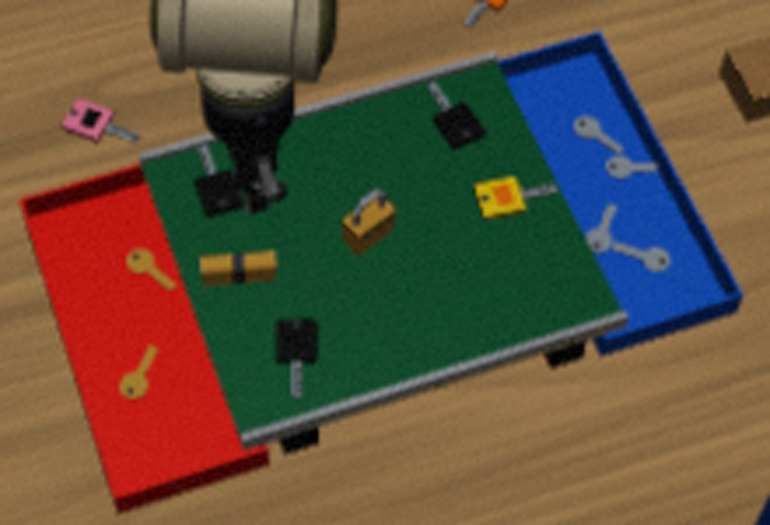

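Call:
{"fn": "jog_arm", "kwargs": {"increments": [{"rx": 0, "ry": 0, "rz": 0, "x": -1, "y": 0, "z": 8, "hand": 20}, {"rx": 0, "ry": 0, "rz": 0, "x": 0, "y": 0, "z": 8, "hand": 20}, {"rx": 0, "ry": 0, "rz": 0, "x": 0, "y": 0.5, "z": 8, "hand": 20}, {"rx": 0, "ry": 0, "rz": 0, "x": 0, "y": 0.5, "z": 8, "hand": 20}, {"rx": 0, "ry": 0, "rz": 0, "x": 0, "y": 0.5, "z": 8, "hand": 20}]}}

```text
time_s: 5.5
eef_pos: [469.3, -118.6, 46.8]
ee_rot: [-0.5, -0.5, -0.5, 0.5]
force: [0.2, 0.4, -0.3]
grip_width: 0.234
```

Call:
{"fn": "jog_arm", "kwargs": {"increments": [{"rx": 0, "ry": 0, "rz": 0, "x": 0, "y": 0, "z": 10, "hand": 20}, {"rx": 0, "ry": 0, "rz": 0, "x": 0, "y": 0, "z": 10, "hand": 20}, {"rx": 0, "ry": 0, "rz": 0, "x": 0, "y": 0, "z": 10, "hand": 20}, {"rx": 0, "ry": 0, "rz": 0, "x": 0, "y": 0, "z": 10, "hand": 20}, {"rx": 0, "ry": 0, "rz": 0, "x": 0, "y": 0, "z": 10, "hand": 20}]}}

```text
time_s: 6.12
eef_pos: [469.3, -168.7, 46.8]
ee_rot: [0.5, 0.5, 0.5, -0.5]
force: [-0.0, -0.1, 0.2]
grip_width: 0.239
```

Run:
```python
from h import *
im=capture("scene")[:,:,::-1];cv2.imwrite("pics/s4.png",cv2.resize(im[170:320,190:410],None,fx=3.5,fy=3.5,interpolation=cv2.INTER_CUBIC))
s=sense();print(s["force"],s["eef_pos"])
```

```text
[ 0.20886333 -0.54479225 -0.0427913 ] [ 469.44713019 -169.7356986    46.85935556]
```

View pics/s4.png

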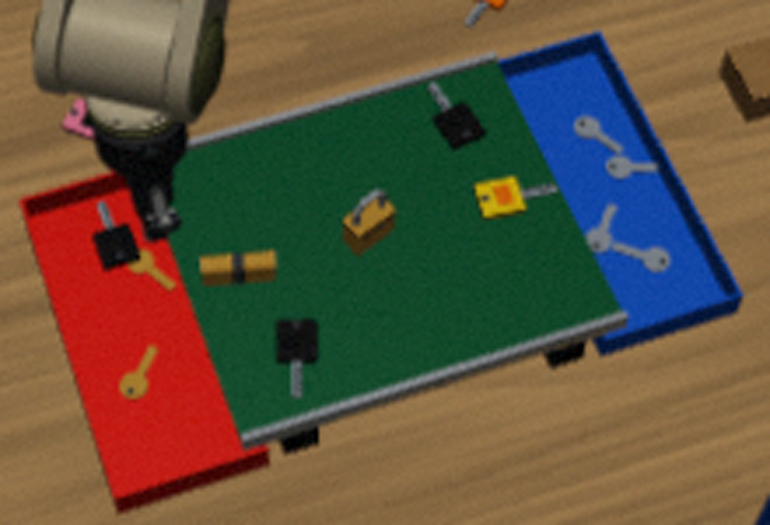

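Call:
{"fn": "jog_arm", "kwargs": {"increments": [{"rx": 0, "ry": 0, "rz": 0, "x": -30, "y": 0, "z": 0, "hand": 20}, {"rx": 0, "ry": 0, "rz": 0, "x": -30, "y": 0, "z": 0, "hand": 20}, {"rx": 0, "ry": 0, "rz": 0, "x": 0, "y": -2, "z": -45, "hand": 20}, {"rx": 0, "ry": 0, "rz": 0, "x": 0, "y": -2, "z": -45, "hand": 20}, {"rx": 0, "ry": 0, "rz": 0, "x": 0, "y": -2, "z": -45, "hand": 20}]}}

```text
time_s: 6.8
eef_pos: [463.1, -31.8, 106.9]
ee_rot: [0.5, 0.5, 0.5, -0.5]
force: [-0.5, -0.6, 0.7]
grip_width: 0.237
```

Call:
{"fn": "jog_arm", "kwargs": {"increments": [{"rx": 0, "ry": 0, "rz": 0, "x": 0, "y": -2, "z": -45, "hand": 20}, {"rx": 0, "ry": 0, "rz": 0, "x": 0, "y": -2, "z": -45, "hand": 20}, {"rx": 0, "ry": 0, "rz": 0, "x": 0, "y": 0, "z": -45, "hand": 20}, {"rx": 0, "ry": 0, "rz": 0, "x": 0, "y": 0, "z": -45, "hand": 20}, {"rx": 0, "ry": 0, "rz": 0, "x": 0, "y": 0, "z": -17, "hand": 20}]}}

```text
time_s: 7.42
eef_pos: [459.0, 165.7, 106.8]
ee_rot: [0.501, 0.499, 0.501, -0.499]
force: [-0.3, -0.6, 0.2]
grip_width: 0.234
```

Call:
{"fn": "jog_arm", "kwargs": {"increments": [{"rx": 0, "ry": 0, "rz": 0, "x": 0, "y": 0, "z": 0, "hand": 20}, {"rx": 0, "ry": 0, "rz": 0, "x": 30, "y": 0, "z": 0, "hand": 20}]}}

```text
time_s: 7.68
eef_pos: [460.8, 163.0, 77.8]
ee_rot: [0.501, 0.501, 0.499, -0.499]
force: [-1.0, 0.4, -0.3]
grip_width: 0.232
```

Run:
```python
from h import *
im=capture("scene")[:,:,::-1];cv2.imwrite("pics/s5.png",cv2.resize(im[170:320,190:410],None,fx=3.5,fy=3.5,interpolation=cv2.INTER_CUBIC))
s=sense();print(s["force"],s["eef_pos"])
```

```text
[-2.85338398 -0.76454093 -4.69213335] [458.09340537 162.42501873  73.43792759]
```

View pics/s5.png

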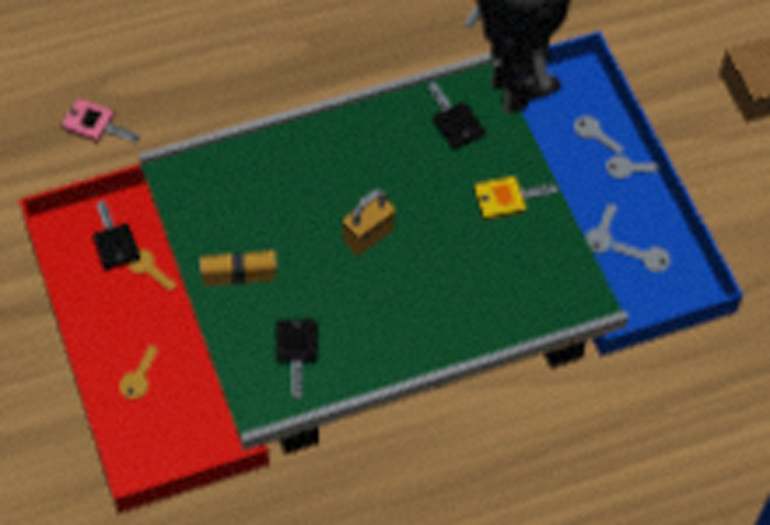

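Call:
{"fn": "jog_arm", "kwargs": {"increments": [{"rx": 0, "ry": 0, "rz": 0, "x": 15, "y": 0, "z": 0, "hand": 20}, {"rx": 0, "ry": 0, "rz": 0, "x": 10, "y": 0, "z": 0, "hand": 20}, {"rx": 0, "ry": 0, "rz": 0, "x": 4, "y": 0, "z": 0, "hand": 20}, {"rx": 0, "ry": 0, "rz": 0, "x": 0, "y": 0, "z": 0, "hand": 20}]}}

```text
time_s: 8.22
eef_pos: [459.4, 163.9, 47.9]
ee_rot: [0.5, 0.5, 0.5, -0.5]
force: [1.0, 0.2, -0.1]
grip_width: 0.235
```

Call:
{"fn": "jog_arm", "kwargs": {"increments": [{"rx": 0, "ry": 0, "rz": 0, "x": 0.8, "y": 0, "z": 8, "hand": 20}, {"rx": 0, "ry": 0, "rz": 0, "x": 0, "y": 0, "z": 8, "hand": 20}, {"rx": 0, "ry": 0, "rz": 0, "x": 0, "y": 0.3, "z": 8, "hand": 20}, {"rx": 0, "ry": 0, "rz": 0, "x": 0, "y": 0.3, "z": 8, "hand": 20}, {"rx": 0, "ry": 0, "rz": 0, "x": 0, "y": 0.3, "z": 8, "hand": 20}]}}

```text
time_s: 8.85
eef_pos: [460.3, 123.4, 47.1]
ee_rot: [0.5, 0.5, 0.5, -0.5]
force: [0.2, -0.2, -0.1]
grip_width: 0.231
```

Call:
{"fn": "jog_arm", "kwargs": {"increments": [{"rx": 0, "ry": 0, "rz": 0, "x": 0, "y": 0.5, "z": 8, "hand": 20}, {"rx": 0, "ry": 0, "rz": 0, "x": 0, "y": 0.5, "z": 8, "hand": 20}, {"rx": 0, "ry": 0, "rz": 0, "x": 0, "y": 0.5, "z": 8, "hand": 20}, {"rx": 0, "ry": 0, "rz": 0, "x": 0, "y": 0.5, "z": 8, "hand": 20}, {"rx": 0, "ry": 0, "rz": 0, "x": 0, "y": 0.5, "z": 8, "hand": 20}]}}

```text
time_s: 9.48
eef_pos: [462.7, 83.4, 47.0]
ee_rot: [-0.5, -0.5, -0.5, 0.5]
force: [-0.1, 0.0, 0.8]
grip_width: 0.236
```

Run:
```python
from h import *
im=capture("scene")[:,:,::-1];cv2.imwrite("pics/s6.png",cv2.resize(im[170:320,190:410],None,fx=3.5,fy=3.5,interpolation=cv2.INTER_CUBIC))
s=sense();print(s["force"],s["eef_pos"])
```

```text
[ 1.15021757 -0.22431369  0.8247516 ] [462.89983745  82.78530157  47.00404142]
```

View pics/s6.png

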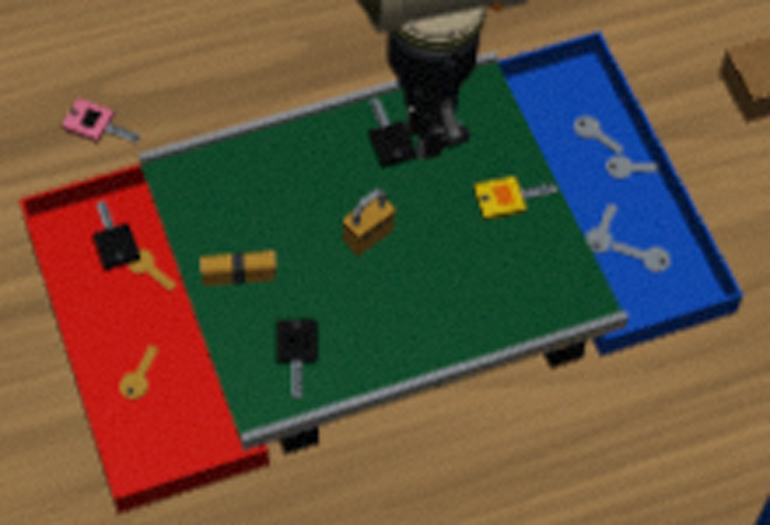

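Call:
{"fn": "jog_arm", "kwargs": {"increments": [{"rx": 0, "ry": 0, "rz": 0, "x": 0, "y": 0.5, "z": 10, "hand": 20}, {"rx": 0, "ry": 0, "rz": 0, "x": 0, "y": 0.5, "z": 10, "hand": 20}, {"rx": 0, "ry": 0, "rz": 0, "x": 0, "y": 0.5, "z": 10, "hand": 20}, {"rx": 0, "ry": 0, "rz": 0, "x": 0, "y": 0.5, "z": 10, "hand": 20}, {"rx": 0, "ry": 0, "rz": 0, "x": 0, "y": 0.5, "z": 10, "hand": 20}]}}

```text
time_s: 10.15
eef_pos: [465.3, 33.2, 47.0]
ee_rot: [0.5, 0.5, 0.5, -0.5]
force: [-0.1, 0.2, 0.3]
grip_width: 0.233
```

Call:
{"fn": "jog_arm", "kwargs": {"increments": [{"rx": 0, "ry": 0, "rz": 0, "x": 0, "y": 0.5, "z": 10, "hand": 20}, {"rx": 0, "ry": 0, "rz": 0, "x": 0, "y": 0.5, "z": 10, "hand": 20}, {"rx": 0, "ry": 0, "rz": 0, "x": 0, "y": 0.5, "z": 10, "hand": 20}, {"rx": 0, "ry": 0, "rz": 0, "x": 0, "y": 0.5, "z": 10, "hand": 20}, {"rx": 0, "ry": 0, "rz": 0, "x": 0, "y": 0.5, "z": 10, "hand": 20}]}}

```text
time_s: 10.78
eef_pos: [467.7, -16.7, 47.0]
ee_rot: [0.5, 0.5, 0.5, -0.5]
force: [-0.1, 0.1, 0.4]
grip_width: 0.232
```

Call:
{"fn": "jog_arm", "kwargs": {"increments": [{"rx": 0, "ry": 0, "rz": 0, "x": 0, "y": 0.5, "z": 10, "hand": 20}, {"rx": 0, "ry": 0, "rz": 0, "x": 0, "y": 0.5, "z": 10, "hand": 20}, {"rx": 0, "ry": 0, "rz": 0, "x": 0, "y": 0.5, "z": 10, "hand": 20}, {"rx": 0, "ry": 0, "rz": 0, "x": 0, "y": 0.5, "z": 10, "hand": 20}, {"rx": 0, "ry": 0, "rz": 0, "x": 0, "y": 0.5, "z": 10, "hand": 20}]}}

```text
time_s: 11.4
eef_pos: [470.2, -66.7, 47.0]
ee_rot: [-0.5, -0.5, -0.5, 0.5]
force: [0.0, -0.0, 0.5]
grip_width: 0.235
```

Run:
```python
from h import *
im=capture("scene")[:,:,::-1];cv2.imwrite("pics/s7.png",cv2.resize(im[170:320,190:410],None,fx=3.5,fy=3.5,interpolation=cv2.INTER_CUBIC))
s=sense();print(s["force"],s["eef_pos"])
```

```text
[ 0.12350675 -0.78598023 -0.41042314] [470.45527593 -67.63620784  47.04523898]
```

View pics/s7.png

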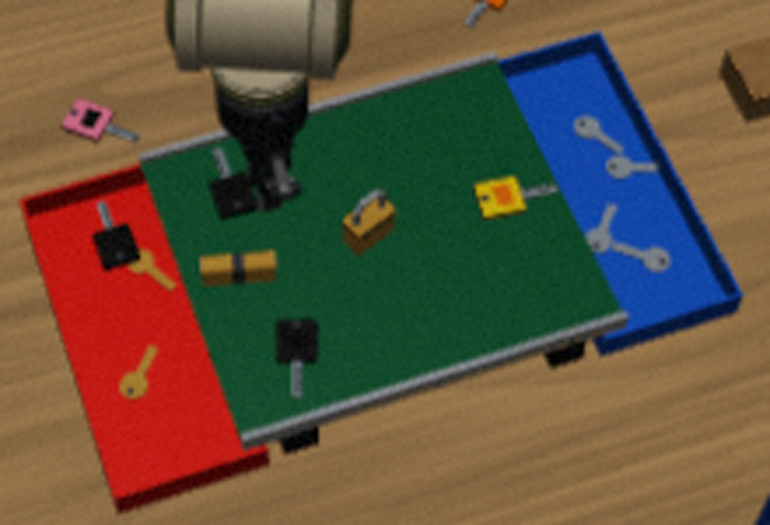

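Call:
{"fn": "jog_arm", "kwargs": {"increments": [{"rx": 0, "ry": 0, "rz": 0, "x": 0, "y": 0.8, "z": 10, "hand": 20}, {"rx": 0, "ry": 0, "rz": 0, "x": 0, "y": 0.8, "z": 10, "hand": 20}, {"rx": 0, "ry": 0, "rz": 0, "x": 0, "y": 0.8, "z": 10, "hand": 20}, {"rx": 0, "ry": 0, "rz": 0, "x": 0, "y": 0.8, "z": 10, "hand": 20}, {"rx": 0, "ry": 0, "rz": 0, "x": 0, "y": 0.8, "z": 10, "hand": 20}]}}

```text
time_s: 12.08
eef_pos: [474.3, -116.7, 47.0]
ee_rot: [0.5, 0.5, 0.5, -0.5]
force: [0.2, 1.0, 0.2]
grip_width: 0.235
```

Call:
{"fn": "jog_arm", "kwargs": {"increments": [{"rx": 0, "ry": 0, "rz": 0, "x": 0, "y": 0, "z": 10, "hand": 20}, {"rx": 0, "ry": 0, "rz": 0, "x": 0, "y": 0, "z": 10, "hand": 20}, {"rx": 0, "ry": 0, "rz": 0, "x": 0, "y": 0, "z": 10, "hand": 20}, {"rx": 0, "ry": 0, "rz": 0, "x": 0, "y": 0, "z": 10, "hand": 20}, {"rx": 0, "ry": 0, "rz": 0, "x": 0, "y": 0, "z": 10, "hand": 20}]}}

```text
time_s: 12.7
eef_pos: [474.2, -166.7, 47.0]
ee_rot: [0.5, 0.5, 0.5, -0.5]
force: [0.6, 0.2, 0.4]
grip_width: 0.235
```

Run:
```python
from h import *
im=capture("scene")[:,:,::-1];cv2.imwrite("pics/s8.png",cv2.resize(im[170:320,190:410],None,fx=3.5,fy=3.5,interpolation=cv2.INTER_CUBIC))
s=sense();print(s["force"],s["eef_pos"])
```

```text
[ 0.08738129 -0.76905411  1.40403009] [ 474.33874151 -167.70908311   47.05801364]
```

View pics/s8.png

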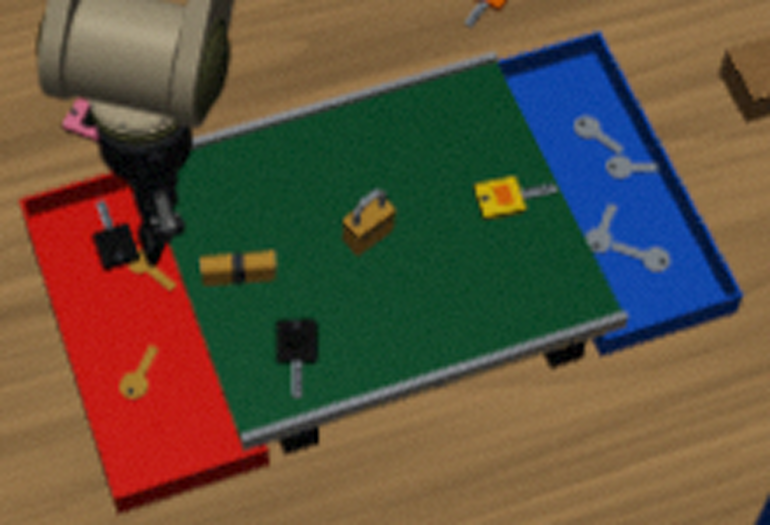

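Key A hidden behind the fingers; raise and look.

Call:
{"fn": "jog_arm", "kwargs": {"increments": [{"rx": 0, "ry": 0, "rz": 0, "x": -30, "y": 0, "z": 0, "hand": 20}, {"rx": 0, "ry": 0, "rz": 0, "x": -40, "y": 0, "z": -10, "hand": 20}, {"rx": 0, "ry": 0, "rz": 0, "x": -40, "y": 30, "z": -40, "hand": 20}, {"rx": 0, "ry": 0, "rz": 0, "x": 0, "y": 30, "z": -40, "hand": 20}, {"rx": 0, "ry": 0, "rz": 0, "x": 0, "y": 30, "z": -20, "hand": 20}]}}

```text
time_s: 13.38
eef_pos: [564.4, -55.1, 156.6]
ee_rot: [0.501, 0.5, 0.5, -0.499]
force: [-0.3, -0.9, -0.6]
grip_width: 0.232
```

Run:
```python
from h import *
im=capture("scene")[:,:,::-1];cv2.imwrite("pics/s9.png",cv2.resize(im[170:320,190:410],None,fx=3.5,fy=3.5,interpolation=cv2.INTER_CUBIC))
cv2.imwrite("pics/w9.png",capture("wrist")[:,:,::-1])
s=sense();print(s["force"],s["eef_pos"])
```

```text
[-0.25745002  0.16749134 -0.11116172] [565.10665705 -55.053188   155.81913541]
```

View pics/s9.png

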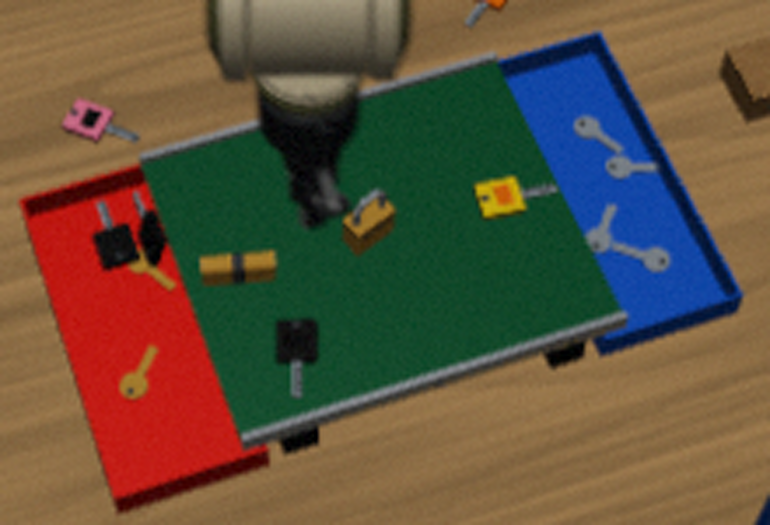

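View pics/w9.png

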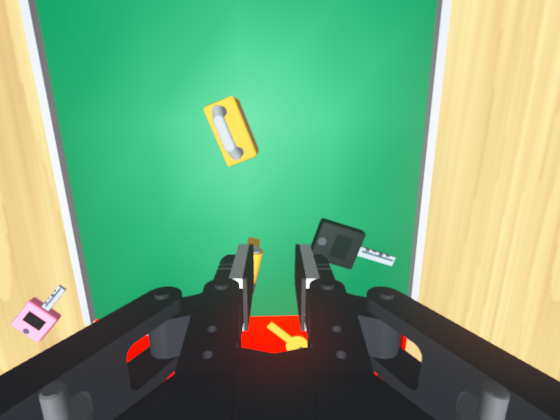

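Call:
{"fn": "jog_arm", "kwargs": {"increments": [{"rx": 0, "ry": 0, "rz": 0, "x": 0, "y": 35, "z": -17, "hand": 20}, {"rx": 0, "ry": 0, "rz": 0, "x": 0, "y": 21, "z": 0, "hand": 20}, {"rx": 0, "ry": 0, "rz": 0, "x": 40, "y": 0, "z": 0, "hand": 20}, {"rx": 0, "ry": 0, "rz": 0, "x": 35, "y": 0, "z": 0, "hand": 20}, {"rx": 0, "ry": 0, "rz": 0, "x": 0, "y": 0, "z": 0, "hand": 20}]}}

```text
time_s: 14.1
eef_pos: [617.8, -40.1, 78.8]
ee_rot: [0.498, 0.499, 0.502, -0.501]
force: [0.1, -0.2, 1.3]
grip_width: 0.239
```

Call:
{"fn": "jog_arm", "kwargs": {"increments": [{"rx": 0, "ry": 0, "rz": 0, "x": 20, "y": 0, "z": 0, "hand": 20}, {"rx": 0, "ry": 0, "rz": 0, "x": 12, "y": 0, "z": 0, "hand": 20}, {"rx": 0, "ry": 0, "rz": 0, "x": 0, "y": 0, "z": 0, "hand": 20}]}}

```text
time_s: 14.48
eef_pos: [619.4, -40.1, 49.3]
ee_rot: [-0.5, -0.5, -0.5, 0.5]
force: [-0.2, 0.4, -0.2]
grip_width: 0.235
```

Run:
```python
from h import *
im=capture("scene")[:,:,::-1];cv2.imwrite("pics/s10.png",cv2.resize(im[170:320,190:410],None,fx=3.5,fy=3.5,interpolation=cv2.INTER_CUBIC))
s=sense();print(s["force"],s["eef_pos"])
```

```text
[-0.18453507 -0.31856643  0.44000773] [619.772692   -40.15189088  49.87825338]
```

View pics/s10.png

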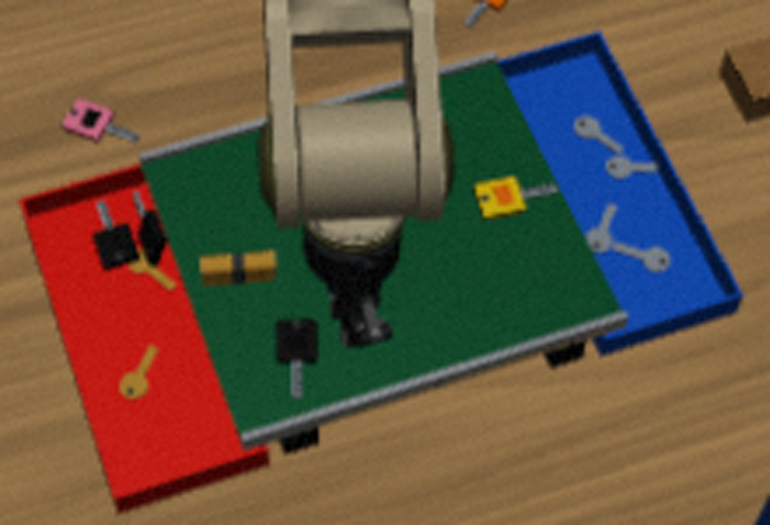

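Call:
{"fn": "jog_arm", "kwargs": {"increments": [{"rx": 0, "ry": 0, "rz": 0, "x": 2.6, "y": 0, "z": 5, "hand": 20}, {"rx": 0, "ry": 0, "rz": 0, "x": 0, "y": 0, "z": 8, "hand": 20}, {"rx": 0, "ry": 0, "rz": 0, "x": 0, "y": 0, "z": 8, "hand": 20}, {"rx": 0, "ry": 0, "rz": 0, "x": 0, "y": 0, "z": 8, "hand": 20}, {"rx": 0, "ry": 0, "rz": 0, "x": 0, "y": 0, "z": 8, "hand": 20}]}}

```text
time_s: 15.15
eef_pos: [619.5, -77.6, 46.5]
ee_rot: [0.5, 0.5, 0.5, -0.5]
force: [0.3, -0.4, 1.0]
grip_width: 0.241
```

Call:
{"fn": "jog_arm", "kwargs": {"increments": [{"rx": 0, "ry": 0, "rz": 0, "x": 0, "y": 0, "z": 9, "hand": 20}, {"rx": 0, "ry": 0, "rz": 0, "x": 0, "y": 0, "z": 9, "hand": 20}, {"rx": 0, "ry": 0, "rz": 0, "x": 0, "y": 0, "z": 9, "hand": 20}, {"rx": 0, "ry": 0, "rz": 0, "x": 0, "y": 0, "z": 9, "hand": 20}, {"rx": 0, "ry": 0, "rz": 0, "x": 0, "y": 0, "z": 9, "hand": 20}]}}

```text
time_s: 15.78
eef_pos: [619.5, -122.6, 46.4]
ee_rot: [0.5, 0.5, 0.5, -0.5]
force: [-0.8, -0.0, -0.1]
grip_width: 0.237
```

Run:
```python
from h import *
im=capture("scene")[:,:,::-1];cv2.imwrite("pics/s11.png",cv2.resize(im[170:320,190:410],None,fx=3.5,fy=3.5,interpolation=cv2.INTER_CUBIC))
s=sense();print(s["force"],s["eef_pos"])
```

```text
[-0.47720135 -1.0477958   0.37610242] [ 619.50361112 -123.6681968    46.45789699]
```

View pics/s11.png

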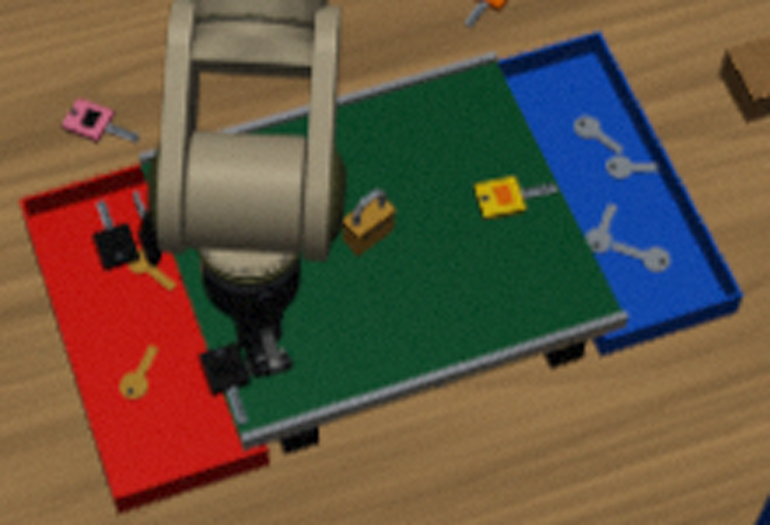

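Call:
{"fn": "jog_arm", "kwargs": {"increments": [{"rx": 0, "ry": 0, "rz": 0, "x": 0, "y": 0, "z": 12, "hand": 20}, {"rx": 0, "ry": 0, "rz": 0, "x": 0, "y": 0, "z": 14, "hand": 20}, {"rx": 0, "ry": 0, "rz": 0, "x": 0, "y": 0, "z": 14, "hand": 20}, {"rx": 0, "ry": 0, "rz": 0, "x": 0, "y": 0, "z": 14, "hand": 20}, {"rx": 0, "ry": 0, "rz": 0, "x": 0, "y": 0, "z": 6, "hand": 20}]}}

```text
time_s: 16.45
eef_pos: [619.4, -183.1, 46.4]
ee_rot: [0.5, 0.5, 0.5, -0.5]
force: [-0.2, -0.2, -0.7]
grip_width: 0.233
```

Run:
```python
from h import *
im=capture("scene")[:,:,::-1];cv2.imwrite("pics/s12.png",cv2.resize(im[170:320,190:410],None,fx=3.5,fy=3.5,interpolation=cv2.INTER_CUBIC))
s=sense();print(s["force"],s["eef_pos"])
```

```text
[-0.21285838 -1.426877   -0.7118509 ] [ 619.40151095 -183.39971282   46.38330348]
```

View pics/s12.png

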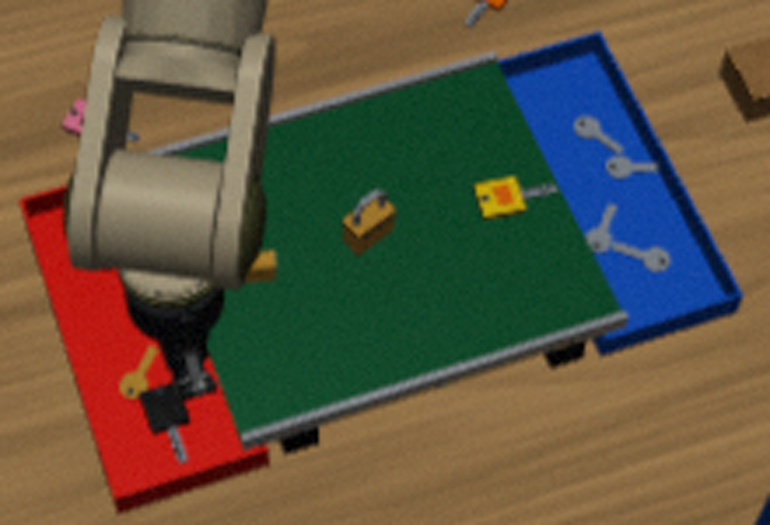

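Call:
{"fn": "jog_arm", "kwargs": {"increments": [{"rx": 0, "ry": 0, "rz": 0, "x": -30, "y": 0, "z": 0, "hand": 20}, {"rx": 0, "ry": 0, "rz": 0, "x": -45, "y": 0, "z": 0, "hand": 20}, {"rx": 0, "ry": 0, "rz": 0, "x": -45, "y": 0, "z": 0, "hand": 20}, {"rx": 0, "ry": 0, "rz": 0, "x": -20, "y": -45, "z": 0, "hand": 20}, {"rx": 0, "ry": 0, "rz": 0, "x": -10, "y": -55, "z": 0, "hand": 20}]}}

```text
time_s: 17.12
eef_pos: [518.8, -181.7, 197.4]
ee_rot: [0.501, 0.5, 0.5, -0.5]
force: [0.8, -1.6, 0.3]
grip_width: 0.235
```

Call:
{"fn": "jog_arm", "kwargs": {"increments": [{"rx": 0, "ry": 0, "rz": 0, "x": 0, "y": -10, "z": -40, "hand": 85}, {"rx": 0, "ry": 0, "rz": 0, "x": 0, "y": 0, "z": -40, "hand": 85}, {"rx": 0, "ry": 0, "rz": 0, "x": 0, "y": 0, "z": 0, "hand": 85}, {"rx": 0, "ry": 0, "rz": 0, "x": 0, "y": 0, "z": 0, "hand": 85}, {"rx": 0, "ry": 0, "rz": 0, "x": 0, "y": 0, "z": 0, "hand": 85}]}}

```text
time_s: 17.75
eef_pos: [509.6, -102.7, 196.3]
ee_rot: [-0.5, -0.5, -0.5, 0.5]
force: [-0.3, -0.7, -0.0]
grip_width: 0.993
```

Run:
```python
from h import *
s=sense();print(s["force"],s["eef_pos"],s["ee_rot"])
w=capture("wrist")[:,:,::-1];cv2.imwrite("pics/w13.png",w)
im=capture("scene")[:,:,::-1];cv2.imwrite("pics/s13.png",cv2.resize(im[170:320,190:410],None,fx=3.5,fy=3.5,interpolation=cv2.INTER_CUBIC))
im=capture("top")[:,:,::-1];cv2.imwrite("pics/t13.png",cv2.resize(im[130:260,160:385],None,fx=3.5,fy=3.5,interpolation=cv2.INTER_CUBIC))
```

```text
[-0.32459149 -0.7029198  -0.04319128] [ 509.58024834 -102.72250891  196.29949766] [-0.4997677  -0.50015398 -0.49982558  0.50025256]
```

View pics/s13.png

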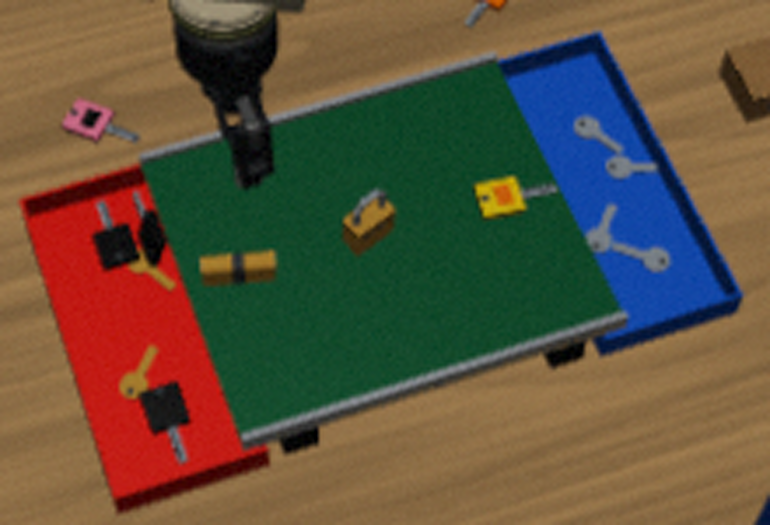

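View pics/w13.png

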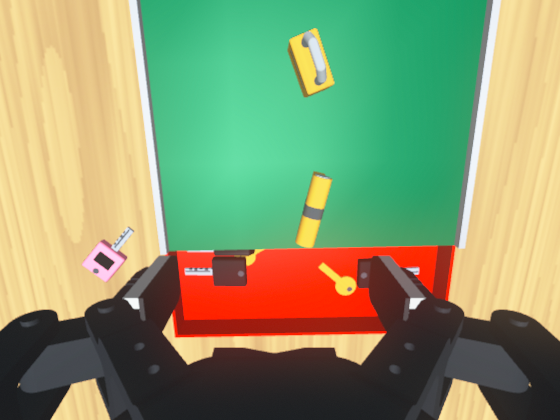

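View pics/t13.png

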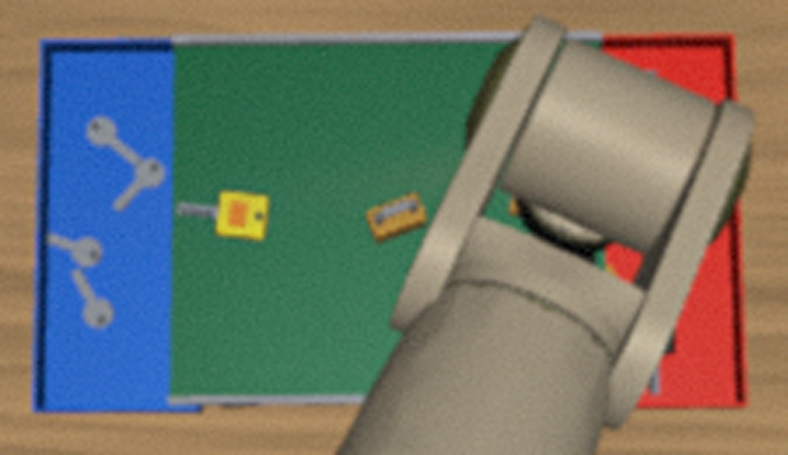

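Run:
```python
from h import *
np.set_printoptions(precision=1,suppress=True)
S=lambda p:(190+(p[0]+.5)/3.5-.5,170+(p[1]+.5)/3.5-.5);T=lambda p:(160+(p[0]+.5)/3.5-.5,130+(p[1]+.5)/3.5-.5)
for n,p in [("A",(150,238)),("B",(116,246)),("C",(165,407))]:
    print(n,[px2w("scene",*S(p),z) for z in (10,20,37)])
# drift check: yellow/padlock/cylinder/brush etc, whole-frame diff vs start
b=capture("scene")[:,:,::-1];a=cv2.imread("pics/scene0.png");
d=cv2.absdiff(a,b).max(2);d=cv2.GaussianBlur(d,(5,5),0)
m=(d>30).astype(np.uint8);k,l,st,c=cv2.connectedComponentsWithStats(m)
print([s.tolist() for s in st[1:] if s[4]>8])
# A wrist: rebuild
from scipy.spatial.transform import Rotation as R
s=sense();q=s["ee_rot"];W=np.eye(4);W[:3,:3]=R.from_quat([*q[1:],q[0]]).as_matrix();W[:3,3]=s["eef_pos"]
c=get_calibration("wrist");Wc=W@np.array(c["T_tool_cam"]);K=np.array(c["camera_matrix"])
def w(u,v,z):
    o=Wc[:3,3];d=Wc[:3,:3]@np.linalg.inv(K)@[u,v,1];return o+d*(z-o[2])/d[2]
for p in((213,252),(255,252),(230,271),(372,272)):print(p,[w(*p,z) for z in(13,37)])
im=cv2.imread("pics/w13.png")[225:345,160:480];cv2.imwrite("pics/w13c.png",cv2.resize(im,None,fx=2.5,fy=2.5,interpolation=cv2.INTER_CUBIC))
```

```text
A [array([ 459.8, -169.2,   10. ]), array([ 465.8, -170.2,   20. ]), array([ 476. , -171.8,   37. ])]
B [array([ 458.4, -199.8,   10. ]), array([ 464.4, -200.5,   20. ]), array([ 474.6, -201.8,   37. ])]
C [array([ 622.2, -201.6,   10. ]), array([ 627. , -202.3,   20. ]), array([ 635.3, -203.6,   37. ])]
[[42, 0, 304, 232, 20109], [229, 86, 6, 10, 33], [53, 89, 66, 69, 2300], [247, 117, 5, 9, 29], [312, 193, 16, 20, 150], [216, 225, 23, 23, 349], [269, 261, 12, 23, 174], [229, 278, 16, 25, 241]]
(213, 252) [array([ 442.4, -177.1,   13. ]), array([ 447.4, -166.8,   37. ])]
(255, 252) [array([ 488.7, -177.2,   13. ]), array([ 490.2, -166.9,   37. ])]
(230, 271) [array([ 460.3, -200.1,   13. ]), array([ 463.9, -188.1,   37. ])]
(372, 272) [array([ 619.5, -201.4,   13. ]), array([ 611.4, -189.3,   37. ])]
```

View pics/w13c.png

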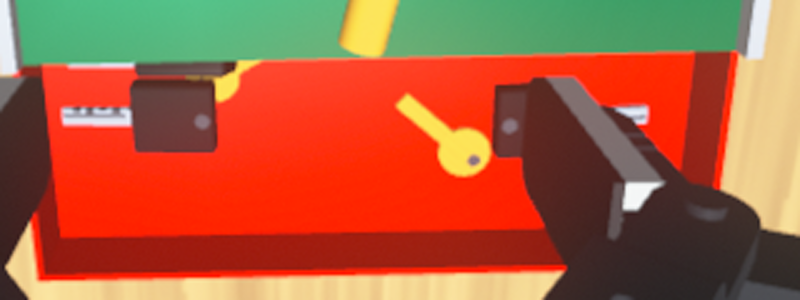

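```bash
python3 -c "
from rig import *
print(finish_job())"
```

```text
the job is handed in; nothing more can be done
None
```

I swept all three black-headed keys along the mat with the fingertips and off the right-hand end into the red tray. The job was handed in after about 18 s of the 54 s allowed.

- **Scrap keys:** All three are in the tray. Two lie flat, with heads at about (458, -200) and (622, -202) mm. The third, at about (466, -170) mm, came to rest on its edge, leaning between the board's end and the first key I pushed. I put its origin at about 20 mm height from its geometry rather than by measuring it, so it should be under the 40 mm limit. It looked the same in two pictures about 4 s apart, so I left it as it was.
- **Everything else:** Comparing the scene camera's start and final frames showed changes only at the arm and at the black keys' old and new places. The padlock, customer's key, cylinder, brush, screwdriver, box and look-alike keys showed no visible movement.
- **Forces:** The largest force I read was about 6.5 N, when I touched the fingertips down on the mat to find its height. The arm finished about 150 mm above the mat, touching nothing.

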